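# Lay the second, interlocking layer of trays on a pallet

## Robot

A 6-joint arm with a two-finger parallel gripper is mounted at the origin on the work surface. World frame = base frame: x ahead of the robot, y to its left, z up, the work surface at z = 0. Lengths are in m, angles in rad, forces in N, time in s.
With the tool pointing down it reaches from about 0.35 to 0.8 m from the base axis. Payload 7.3 kg.
Tool frame: the origin (TCP) lies midway between the tips of the shut fingers; the grasp point (between the pads) lies 19 mm behind it; z points along the fingers, x is the direction in which the jaws open and shut, and the axes are right-handed (so a half turn about z gives the same grasp; the last joint's range is limited). The gripper opens to 85 mm and grips with 20 to 120 N. Pads are 22 mm wide; open, the fingers measure 114 mm over their backs; the gripper's body (76 mm by 85 mm) begins 54 mm behind the grasp point. The pads swing forward as they close: fully open they stand 13 mm farther back than shut.
Start: joints at [-0.146, 0.342, 1.524, -0, 1.275, -0.146], TCP at [0.525, 0, 0.231] pointing down, gripper open.
Joint ranges: [-2.53, 2.53], [-0.77, 2.02], [0.04, 2.7], [-1, 4.14], [0.28, 2.66], [-3.11, 3.11]. Speed limits (rad/s): [2.57, 2.57, 3.14, 3.14, 3.14, 3.14].

## Interface

Orientations are given as [roll, pitch, yaw] about the fixed x, y, z axes, in that order (R = Rz(yaw) Ry(pitch) Rx(roll)).
In Python, from rig import sense, snapshot, job_done gives the robot as it stands.
- The arm moves only by the tool move_arm, never from a script. Its arguments are lists of equal length, an entry for each row: "travel": the shift along the tool's x, y, z in cm, a list of three; "twist": the turn about the tool's z in degrees. In form: {"travel": [[x, y, z], ...], "twist": [twist, ...]}. A call has 1 to 10 rows; each row is the pose to reach, as a shift and turn from the pose commanded when the call began, along the tool's axes at that moment; what a row does not reach only later rows make up. A row lasts 1/12 s, in which the tool goes at most 41.7 mm and 7.16 degrees, less where a joint would pass 70% of its speed; a pose out of reach is approached as far as the arm can. A call with a gripper value outside its range is refused whole. "fingers" is the closure in counts, from 0 (fully open) to 255 (shut), set as the call begins (left out, the last holds). The fingers move at their own pace and stop on an object; "newtons" is the grip in N (left out, the last holds). Time passes only in rows, so rows that repeat a pose let the fingers close. It gives the time, the measured TCP pose, the force and the opening at its end, in the units of the state.
- sense(): the state, without advancing time (a new reading comes with each control period).
- snapshot(name): name is "scene" or "side" or "wrist"; returns a dict with "image" (480x640x3 uint8, red, green, blue), "depth" (480x640 float32, m along the optical axis (not along the pixel's ray), 0 where there is no reading), "intrinsics" (3x3 intrinsics, pixels), "camera_from_world" (4x4, takes a point from world to camera coordinates); the wrist camera has in their place "mount" (4x4, takes a point from camera to tool coordinates, whose origin is the TCP and whose axes are the tool frame's). Camera axes: x right, y down, z forward; pixel columns grow to the right and rows downward; lengths in m; the calibration is good to about 2 mm. A picture is of the moment at which its call begins: read the wrist's pose just before it.
- job_done(): hands the job in, once; it reports no verdict.
The state is a dict: "clock": time; "q": joint angles; "dq": joint speeds; "joint_torque": joint torques, N m; "eef_pos": TCP position; "ee_rot": TCP orientation; "wrist_force": force on the tool from outside, world axes, zero at the start; "ft_torque": the same for the moment, N m; "opening": finger opening in m.
Only numpy, scipy, OpenCV 4.12 (cv2) and the standard library are available. Lean on these libraries where they do the work, as an engineer would, in place of code of your own. Each camera call takes 0.05 s, during which the arm holds its last target.

## Task

Lay the three loose bobbin trays on the small pallet as a second layer on top of the three trays already there, with the pattern turned end for end so that the layers interlock: the crosswise tray lies over the ends of the two lengthwise ones below. The new layer must sit flat, with the same neat outline as the one below and only the usual small gaps. Keep the trays upright, set them down without dropping them, leave the bottom layer in place and do not disturb the other things on the table.

Things in the scene. Friction and masses are not known exactly. Their poses are not given: they have to be found in the camera images.
- pallet: small fixed plywood pallet, 250 x 172 mm, deck 22 mm high; origin at the centre of its underside on the table, x along its long side, z up. In the bottom layer the crosswise tray is at the +x end. Tray undersides come to 22 mm (bottom layer) and 78 mm (second layer, resting on the rims) above the table
- pallet_deck (a point): centre of the pallet's deck top, axes as the pallet. A layer is 228 x 150 mm, centred here: one tray crosswise at one end, two lengthwise side by side at the other, 6 mm gaps. Tray centres: the crosswise one 78 mm from here along the pallet's x, on its centre line; the lengthwise ones 39 mm from here towards the other end and 39 mm to either side (y)
- base_cross_mid (a point): tray already on the pallet, crosswise at the pallet's +x end: a tray exactly like tray_1, standing free; same point and axes
- base_left_mid (a point): tray already on the pallet, lengthwise, at the pallet's -x end on its +y side: a tray exactly like tray_1, standing free; same point and axes
- base_right_mid (a point): tray already on the pallet, lengthwise, at the pallet's -x end on its -y side: a tray exactly like tray_1, standing free; same point and axes
- tray_1_mid (a point): loose open cardboard tray on the table, under tray_2, 150 x 72 mm, 56 mm tall, walls and floor 4 mm, with an upright plywood partition 8 mm thick along its whole length, midway between the long sides, top 2 mm below the rim: pinch this to lift it. Point: centre of the tray, 28 mm above its underside; x along length and partition, y across, z up. 0.2 to 0.4 kg, balanced
- tray_2_mid (a point): loose tray, the same as tray_1 (any tray may go to any place); it starts standing on the rim of tray_1, not quite in line with it. In every tray 28 mm is free on each side of the partition to the outer wall, over the middle 88 mm of the length; at each end two wooden bobbins, 23 mm across, top 38 mm above the tray's underside, are fixed in it
- tray_3_mid (a point): loose tray, the same as tray_1 (any tray may go to any place); same point and axes
- jar: bystander, standing loose on the table: low round jar, 60 mm across, 70 mm tall; origin at the centre of its underside
- block: bystander, standing loose on the table: rounded wooden shaping block, 80 mm across, 57 mm tall; origin at the centre of its underside
- weight: bystander, standing loose on the table: dark steel weight with a knob, 90 x 50 mm, 58 mm tall; origin at the centre of its underside
- tin: bystander, standing loose on the table: flat lidded metal tin, 104 x 69 mm, 48 mm tall; origin at the centre of its underside
- bottle: bystander, standing loose on the table: tall bottle, 60 mm across, 165 mm tall; origin at the centre of its underside
- mug: bystander, standing loose on the table: white mug, 80 mm across, 90 mm tall, handle at one side; origin at the centre of its underside
- can: bystander, standing loose on the table: can, 70 mm across, 100 mm tall; origin at the centre of its underside
- brush: bystander, loose on the table: brush lying flat, about 200 mm long; origin on its underside

How it is judged:
At the end, for the whole second after the job is handed in: Three trays in each layer, the second layer's crosswise tray at the end opposite to the bottom layer's; each tray's centre within 10 mm of its place along the pallet's sides and 6 mm in height, within 0.10 rad of parallel and 0.06 rad of level, at rest (x of base_cross_mid in the frame of pallet between 0.068 and 0.088 m and y of base_cross_mid in the frame of pallet between -0.01 and 0.01 m and z of base_cross_mid in the frame of pallet between 0.044 and 0.056 m and angle between the x axis of base_cross_mid and the y axis of pallet, either way round below 0.1 rad and angle between each of base_cross_mid, base_left_mid, base_right_mid's own z axis and vertical below 0.06 rad and x of base_left_mid in the frame of pallet between -0.049 and -0.029 m and y of base_left_mid in the frame of pallet between 0.029 and 0.049 m and z of base_left_mid in the frame of pallet between 0.044 and 0.056 m and angle between the x axis of each of base_left_mid, base_right_mid and the x axis of pallet, either way round below 0.1 rad and x of base_right_mid in the frame of pallet between -0.049 and -0.029 m and y of base_right_mid in the frame of pallet between -0.049 and -0.029 m and z of base_right_mid in the frame of pallet between 0.044 and 0.056 m and ((x of tray_1_mid in the frame of pallet between -0.088 and -0.068 m and y of tray_1_mid in the frame of pallet between -0.01 and 0.01 m and z of tray_1_mid in the frame of pallet between 0.1 and 0.112 m and angle between the x axis of tray_1_mid and the y axis of pallet, either way round below 0.1 rad and angle between tray_1_mid's own z axis and vertical below 0.06 rad) or (x of tray_2_mid in the frame of pallet between -0.088 and -0.068 m and y of tray_2_mid in the frame of pallet between -0.01 and 0.01 m and z of tray_2_mid in the frame of pallet between 0.1 and 0.112 m and angle between the x axis of tray_2_mid and the y axis of pallet, either way round below 0.1 rad and angle between tray_2_mid's own z axis and vertical below 0.06 rad) or (x of tray_3_mid in the frame of pallet between -0.088 and -0.068 m and y of tray_3_mid in the frame of pallet between -0.01 and 0.01 m and z of tray_3_mid in the frame of pallet between 0.1 and 0.112 m and angle between the x axis of tray_3_mid and the y axis of pallet, either way round below 0.1 rad and angle between tray_3_mid's own z axis and vertical below 0.06 rad)) and ((x of tray_1_mid in the frame of pallet between 0.029 and 0.049 m and y of tray_1_mid in the frame of pallet between 0.029 and 0.049 m and z of tray_1_mid in the frame of pallet between 0.1 and 0.112 m and angle between the x axis of tray_1_mid and the x axis of pallet, either way round below 0.1 rad and angle between tray_1_mid's own z axis and vertical below 0.06 rad) or (x of tray_2_mid in the frame of pallet between 0.029 and 0.049 m and y of tray_2_mid in the frame of pallet between 0.029 and 0.049 m and z of tray_2_mid in the frame of pallet between 0.1 and 0.112 m and angle between the x axis of tray_2_mid and the x axis of pallet, either way round below 0.1 rad and angle between tray_2_mid's own z axis and vertical below 0.06 rad) or (x of tray_3_mid in the frame of pallet between 0.029 and 0.049 m and y of tray_3_mid in the frame of pallet between 0.029 and 0.049 m and z of tray_3_mid in the frame of pallet between 0.1 and 0.112 m and angle between the x axis of tray_3_mid and the x axis of pallet, either way round below 0.1 rad and angle between tray_3_mid's own z axis and vertical below 0.06 rad)) and ((x of tray_1_mid in the frame of pallet between 0.029 and 0.049 m and y of tray_1_mid in the frame of pallet between -0.049 and -0.029 m and z of tray_1_mid in the frame of pallet between 0.1 and 0.112 m and angle between the x axis of tray_1_mid and the x axis of pallet, either way round below 0.1 rad and angle between tray_1_mid's own z axis and vertical below 0.06 rad) or (x of tray_2_mid in the frame of pallet between 0.029 and 0.049 m and y of tray_2_mid in the frame of pallet between -0.049 and -0.029 m and z of tray_2_mid in the frame of pallet between 0.1 and 0.112 m and angle between the x axis of tray_2_mid and the x axis of pallet, either way round below 0.1 rad and angle between tray_2_mid's own z axis and vertical below 0.06 rad) or (x of tray_3_mid in the frame of pallet between 0.029 and 0.049 m and y of tray_3_mid in the frame of pallet between -0.049 and -0.029 m and z of tray_3_mid in the frame of pallet between 0.1 and 0.112 m and angle between the x axis of tray_3_mid and the x axis of pallet, either way round below 0.1 rad and angle between tray_3_mid's own z axis and vertical below 0.06 rad)) and linear speed of each of tray_1, tray_2, tray_3, base_cross, base_left, base_right below 0.02 m/s); the robot touches nothing.
It fails at once if a bystander is moved by more than 25 mm or tipped (distance of any of jar, block, weight, tin, bottle, mug, can, brush from where it was at the start of the episode above 0.025 m or angle between any of jar, block, weight, tin, bottle, mug, can's own z axis and vertical above 0.35 rad).
It fails at once if a tray is tipped by more than 0.6 rad (angle between any of tray_1_mid, tray_2_mid, tray_3_mid, base_cross_mid, base_left_mid, base_right_mid's own z axis and vertical above 0.6 rad).
It fails at once if a tray is dropped: falls untouched by the fingers at more than 0.7 m/s ((contact force between the fingers and tray_1 below 0.05 N and linear speed of tray_1 above 0.7 m/s) or (contact force between the fingers and tray_2 below 0.05 N and linear speed of tray_2 above 0.7 m/s) or (contact force between the fingers and tray_3 below 0.05 N and linear speed of tray_3 above 0.7 m/s)).
It also fails if it takes over 64 s, if anything falls off the work surface, if the arm or the gripper's body presses on something with over 40 N, if the wrist force passes 120 N, or if a joint passes its speed limit or range.

## Working session

There is one attempt and no reset: what is moved stays moved. The work goes in short steps, Python scripts to look and compute and a tool call to move; the robot and the scene stay as the last step left them, time stands still between calls to the robot, and variables do not carry over. Pictures are saved under pics/ and viewed, and the job is handed in when it is done.

Besides the shell and the picture viewer there is one more tool, called after "Emit:" as name(argument=value, ...) on one line, values as JSON. move_arm: Moves the arm, as the interface text tells. Its arguments: {"type":"object","properties":{"travel":{"type":"array"},"twist":{"type":"array"},"fingers":{"type":"number"},"newtons":{"type":"number"}},"required":["travel","twist"]}

```bash
mkdir -p pics; ls; cat > h.py <<'E'
import numpy as np, cv2
from rig import sense, snapshot, job_done
from scipy.spatial.transform import Rotation as R
def snap(n,fn=None):
    s=sense(); d=snapshot(n)
    if n=='wrist':
        T=np.eye(4);r=s['ee_rot'];T[:3,:3]=R.from_euler('xyz',r).as_matrix();T[:3,3]=s['eef_pos']
        d['wfc']=T@np.array(d['mount'])
    else: d['wfc']=np.linalg.inv(np.array(d['camera_from_world']))
    if fn: cv2.imwrite('pics/'+fn+'.png',cv2.cvtColor(d['image'],cv2.COLOR_RGB2BGR))
    return d
def cloud(d):
    K=np.array(d['intrinsics']);z=d['depth'];v,u=np.mgrid[:480,:640]
    p=np.stack([(u-K[0,2])/K[0,0]*z,(v-K[1,2])/K[1,1]*z,z],-1)
    return p@d['wfc'][:3,:3].T+d['wfc'][:3,3]
E
python3 - <<'E'
from h import *
import pickle
s=sense();print(s)
for n in ['scene','side','wrist']:
    d=snap(n,n+'0');pickle.dump(d,open(n+'0.pkl','wb'));print(n,d['wfc'].round(3).tolist(),np.array(d['intrinsics']).round(1).tolist())
E
```

```text
pics
{'clock': 0.0, 'q': array([-1.46015238e-01,  3.42717964e-01,  1.52501531e+00,  1.18788550e-05,
        1.27538344e+00, -1.46013764e-01]), 'dq': array([ 0.00133645,  0.00027443,  0.00139908, -0.00028652, -0.00244802,
       -0.00042355]), 'joint_torque': array([ 5.72253757e-04, -4.33677435e+01, -2.46005630e+01, -7.37992127e-05,
        7.83137977e-03, -1.18290802e-05]), 'eef_pos': array([5.24605432e-01, 7.58854982e-05, 2.30629020e-01]), 'ee_rot': array([-3.14135967e+00,  1.50618984e-03, -4.76526694e-06]), 'wrist_force': array([ 0.03313044, -0.17781824, -0.24461636]), 'ft_torque': array([ 0.00118077,  0.01765567, -0.04387788]), 'opening': 0.08569630675400873}
scene [[0.11, 0.738, -0.665, 1.343], [0.994, -0.087, 0.069, -0.08], [-0.007, -0.669, -0.743, 1.027], [0.0, 0.0, 0.0, 1.0]] [[613.4, 0.0, 319.0], [0.0, 613.4, 253.2], [0.0, 0.0, 1.0]]
side [[-0.999, 0.021, -0.039, 0.544], [0.044, 0.566, -0.823, 1.04], [0.005, -0.824, -0.566, 0.796], [0.0, 0.0, 0.0, 1.0]] [[490.1, 0.0, 323.7], [0.0, 490.1, 239.1], [0.0, 0.0, 1.0]]
wrist [[1.0, 0.0, -0.001, 0.524], [0.0, -0.964, -0.265, 0.066], [-0.001, 0.265, -0.964, 0.374], [0.0, 0.0, 0.0, 1.0]] [[336.1, 0.0, 320.4], [0.0, 336.1, 237.3], [0.0, 0.0, 1.0]]
```

View pics/scene0.png

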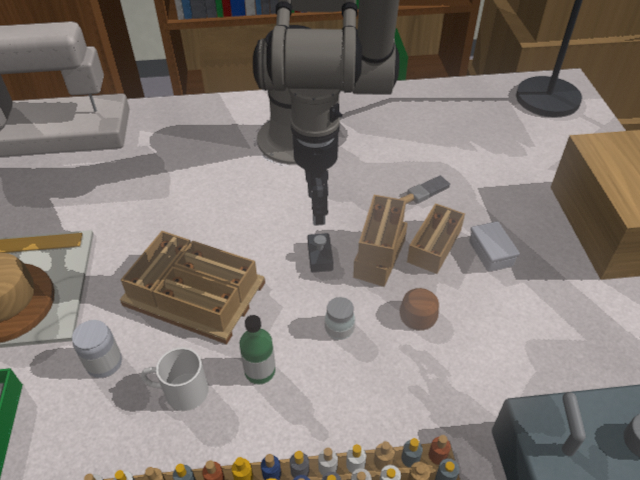

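View pics/side0.png

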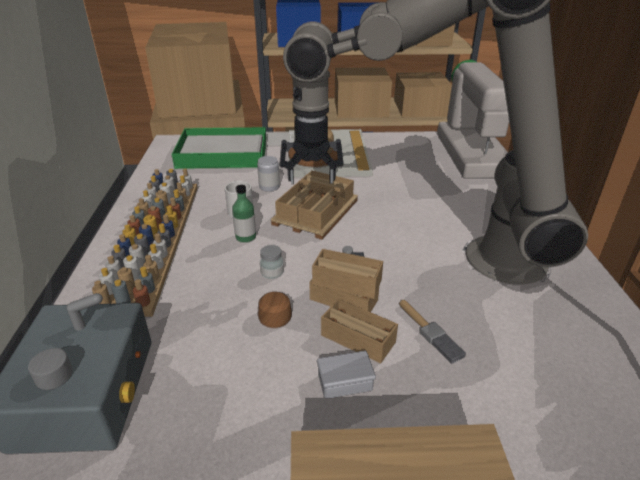

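View pics/wrist0.png

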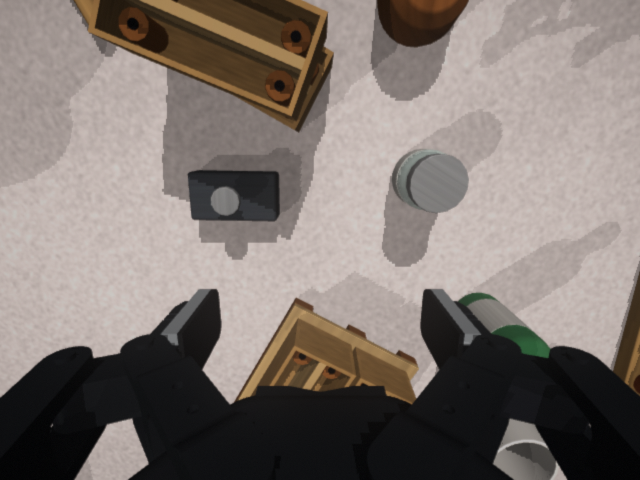

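Scene view: pallet with trays at about (190,283), stack at (382,240), single tray at (437,238). Next I measure their rim rectangles.

```bash
cat > m.py <<'E'
import pickle
from h import *
def rect(p):
    (c,sz,a)=cv2.minAreaRect(p[:,:2].astype(np.float32)*1000)
    if sz[0]<sz[1]: sz=sz[::-1];a+=90
    a=(a+90)%180-90
    return np.round(c,1),np.round(sz,1),round(a,2)
def rim(d,c,r,z0,z1):
    p=cloud(d);img=cv2.cvtColor(d['image'],cv2.COLOR_RGB2HSV)
    m=(d['depth']>0)&(p[...,2]>z0)&(p[...,2]<z1)&(np.hypot(p[...,0]-c[0],p[...,1]-c[1])<r)
    m&=(img[...,0]<28)&(img[...,1]>60)
    n,l,st,_=cv2.connectedComponentsWithStats(m.astype(np.uint8))
    k=1+np.argmax(st[1:,4])
    return p[m], p[l==k]
E
python3 - <<'E'
from m import *
for n in ['scene0','side0','wrist0']:
    d=pickle.load(open(n+'.pkl','rb'))
    p=cloud(d);img=cv2.cvtColor(d['image'],cv2.COLOR_RGB2HSV)
    if n=='scene0':
        for u,v in [(190,283),(382,240),(437,238),(340,317),(320,255),(495,245),(257,355),(182,380),(98,350),(428,190),(420,308)]: print((u,v),p[v,u].round(3))
    for nm,z0,z1 in [('pal',.068,.084),('palall',.012,.026),('t2',.1,.118),('t3',.046,.062)]:
        pass
    m=(d['depth']>0)&(img[...,0]<28)&(img[...,1]>50)&(p[...,0]>.2)&(p[...,0]<.9)&(abs(p[...,1])<.5)
    for nm,z0,z1 in [('112',.104,.118),('78',.071,.084),('56',.049,.062),('22',.012,.027)]:
        mm=(m&(p[...,2]>z0)&(p[...,2]<z1)).astype(np.uint8)
        k,l,st,_=cv2.connectedComponentsWithStats(cv2.morphologyEx(mm,cv2.MORPH_CLOSE,np.ones((3,3))))
        for i in range(1,k):
            if st[i,4]>120:
                q=p[(l==i)&(mm>0)]; print(n,nm,len(q),*rect(q),'z',q[:,2].mean().round(4))
E
```

```text
(190, 283) [ 0.514 -0.264  0.044]
(382, 240) [0.467 0.146 0.072]
(437, 238) [0.438 0.278 0.033]
(340, 317) [0.654 0.03  0.069]
(320, 255) [0.454 0.014 0.028]
(495, 245) [0.485 0.393 0.045]
(257, 355) [ 0.745 -0.13   0.105]
(182, 380) [ 0.719 -0.279  0.004]
(98, 350) [ 0.69  -0.416  0.089]
(428, 190) [0.264 0.3   0.017]
(420, 308) [0.641 0.191 0.055]
scene0 112 660 [447.5 149.1] [160.   72.2] -21.48 z 0.1096
scene0 78 2738 [ 508.5 -260.4] [233. 155.] 60.63 z 0.0756
scene0 78 141 [516.8 123. ] [71.1  9.7] 72.96 z 0.0775
scene0 56 606 [431.7 278.6] [157.8  73.4] -35.08 z 0.0535
scene0 56 210 [417.7 137.6] [83.9 21.8] -21.1 z 0.0588
scene0 56 222 [432.6 171.4] [83.  23.3] -21.49 z 0.059
scene0 56 269 [ 452.4 -347.2] [135.   21.1] -30.2 z 0.0565
scene0 56 243 [ 469.6 -316.3] [135.7  20.1] -29.55 z 0.0565
scene0 56 266 [ 468.2 -200.3] [135.1  21.1] 60.4 z 0.0567
scene0 56 198 [514.2 118.8] [77.6 23.5] 58.31 z 0.0555
scene0 56 262 [ 498.2 -217.9] [134.1  22. ] 59.73 z 0.0566
scene0 56 522 [ 570.6 -258.4] [270.2 125. ] -86.59 z 0.0556
scene0 56 294 [ 537.1 -239.2] [135.4  21. ] 61.12 z 0.056
[... 1461 characters left out ...]
1.27 z 0.0601
wrist0 56 1157 [616.  173.8] [57.2 18.4] -0.45 z 0.0532
wrist0 56 3541 [434.4 134.6] [119.4  25.2] -21.56 z 0.0601
wrist0 56 784 [492.4 124.8] [72.3 59. ] 61.22 z 0.0561
wrist0 56 956 [ 544.4 -162.8] [169.1  70.2] -1.51 z 0.0555
wrist0 56 282 [ 497.  -170.1] [46.4 23.8] 60.75 z 0.0584
wrist0 56 245 [ 531.7 -183.1] [35.2 22.9] 60.45 z 0.0586
wrist0 22 266 [304.9 185.7] [19.4 18.7] 89.93 z 0.0186
wrist0 22 593 [607.2 172. ] [71.7 24.6] -19.34 z 0.0197
wrist0 22 3008 [ 530.6 -221.3] [172.2 157.4] -29.33 z 0.0217
wrist0 22 274 [ 898.8 -164.2] [101.9   2.5] 89.89 z 0.016
wrist0 22 275 [ 485.2 -199.8] [45.3 15. ] 60.06 z 0.0262
wrist0 22 111 [ 522.4 -212.7] [25.7  9.5] 60.29 z 0.0263
```

The depth rims agree between views: tray_2 about (446.7,148.2) mm at −21.5°, tray_3 about (432.5,277.5) at −36°. The pallet is about (509,−260.6) with its long axis at 60.7°, and its +x end points to −119.3° (cross tray at (461,−332)). I start with tray_2.

Emit:
move_arm(travel=[[-1.0,-1.7,0.5],[-2,-3.4,1],[-3,-5.1,1.5],[-4,-6.8,2],[-5,-8.5,3],[-6,-10.5,4],[-7,-12.5,4.5],[-7.8,-14,5],[-7.8,-14.8,5],[-7.8,-14.8,5]], twist=[-7,-14,-21,-28,-35,-42,-49,-56,-63,-68.5], fingers=189, newtons=60)

```text
clock: 0.98
eef_pos: [0.4461, 0.1495, 0.1809]
ee_rot: [-3.141, 0.0, 1.204]
wrist_force: [0.3, -0.7, 0.1]
opening: 0.0219
```

```bash
cat >> m.py <<'E'
def state():
    s=sense();p=np.array(s['eef_pos'])*1000
    y=np.degrees(s['ee_rot'][2]);print('t',round(s['clock'],2),'tcp',p.round(1),'rpy',np.degrees(s['ee_rot']).round(2),'q',np.round(s['q'],2),'open',round(s['opening']*1000,1),'F',np.round(s['wrist_force'],1))
    return p,y
def to(x,y,z,yaw,s=None):
    """tool-axis travel cm and twist deg to a world mm target"""
    p,yw=state();d=np.array([x,y,z])-p;a=np.radians(yw);c,sn=np.cos(a),np.sin(a)
    ex=c*d[0]+sn*d[1]; ey=sn*d[0]-c*d[1]
    print('travel',np.round([ex/10,ey/10,-d[2]/10],2),'twist',round((yw-yaw+180)%360-180,2))
def comps(d,z0,z1,mn=100,c=None,r=None):
    p=cloud(d);img=cv2.cvtColor(d['image'],cv2.COLOR_RGB2HSV)
    m=(d['depth']>0)&(img[...,0]<28)&(img[...,1]>50)&(p[...,0]>.2)&(p[...,0]<.9)&(abs(p[...,1])<.5)&(p[...,2]>z0)&(p[...,2]<z1)
    if c is not None: m&=np.hypot(p[...,0]-c[0],p[...,1]-c[1])<r
    mm=m.astype(np.uint8)
    k,l,st,_=cv2.connectedComponentsWithStats(cv2.morphologyEx(mm,cv2.MORPH_CLOSE,np.ones((3,3))))
    for i in range(1,k):
        if st[i,4]>mn:
            q=p[(l==i)&(mm>0)]; print(len(q),*rect(q),'z',q[:,2].mean().round(4))
E
python3 - <<'E'
from m import *
d=snap('wrist','w1')
for n in ['wrist','scene']:
    e=d if n=='wrist' else snap(n)
    print(n);comps(e,.104,.118)
to(446.7,148.2,74,68.5)
E
```

```text
wrist
6303 [446.6 147.7] [150.9  72.4] -21.53 z 0.1109
scene
634 [447.4 149. ] [157.5  72.5] -21.56 z 0.1097
t 1.08 tcp [446.7 148.4 181.1] rpy [-1.7998e+02  2.0000e-02  6.8610e+01] q [ 0.16  0.29  1.74 -0.    1.1  -1.04] open 22.2 F [-0.6 -0.4  0.4]
travel [-0.02  0.   10.71] twist 0.11
```

View pics/w1.png

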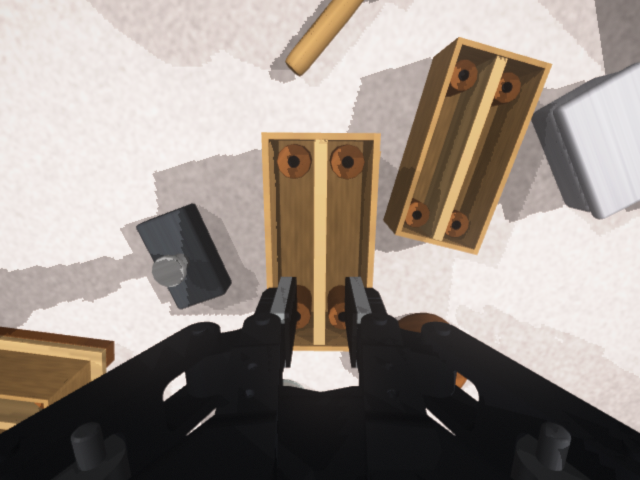

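The wrist view shows the fingers at (283,300) and (357,300), straddling the partition at column 320. I go down.

Emit:
move_arm(travel=[[0,0,2],[0,0,4.5],[0,0,7],[0,0,9],[0,0,10.2],[0,0,10.7],[0,0,10.7]], twist=[0,0,0,0,0,0,0])

```text
clock: 1.67
eef_pos: [0.4465, 0.1476, 0.0733]
ee_rot: [-3.14, 0.001, 1.193]
wrist_force: [-0.9, -0.1, -0.2]
opening: 0.0223
```

Emit:
move_arm(travel=[[0,0,0],[0,0,0],[0,0,0],[0,0,0],[0,0,-0.5],[0,0,-1.5],[0,0,-3],[0,0,-5],[0,0,-7],[0,0,-8]], twist=[0,0,0,0,0,0,0,0,0,0], fingers=255, newtons=60)

```text
clock: 2.5
eef_pos: [0.4478, 0.1482, 0.1569]
ee_rot: [3.139, -0.002, 1.195]
wrist_force: [0.5, 1.8, -2.5]
opening: 0.007
```

```bash
python3 - <<'E'
from m import *
d=snap('wrist','w2');p,y=state()
comps(d,.16,.21)
comps(d,.049,.062,c=(.45,.17),r=.16)
E
```

```text
t 2.55 tcp [448.5 148.3 158. ] rpy [ 1.7972e+02 -1.6000e-01  6.8500e+01] q [ 0.16  0.32  1.78 -0.    1.04 -1.04] open 7.2 F [ 0.5  0.5 -0.7]
31721 [422.9 156.8] [100.5  73. ] -21.49 z 0.185
320 [432.3 135.9] [12.5  7.6] 73.42 z 0.1784
1207 [379.  271.8] [71.9 21.3] -49.16 z 0.055
5001 [445.2 285.9] [140.2  50.5] -39.39 z 0.0541
183 [601.3 194.6] [17.4 11.2] 29.32 z 0.0562
```

View pics/w2.png

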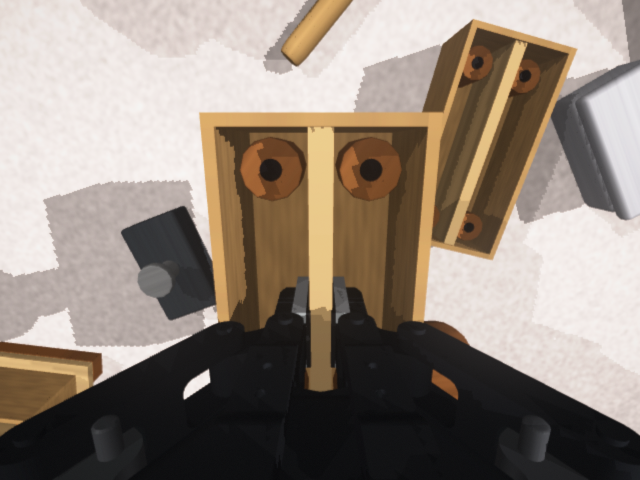

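Tray_2 is held and upright, with its far end at row 113. I compute the carry to the crosswise place and re-measure the pallet.

```bash
python3 - <<'E'
from m import *
to(547.1,-192.7,175,60.7)
E
```

```text
t 2.55 tcp [448.5 148.3 158. ] rpy [ 1.7972e+02 -1.6000e-01  6.8500e+01] q [ 0.16  0.32  1.78 -0.    1.04 -1.04] open 7.2 F [ 0.5  0.5 -0.7]
travel [-28.12  21.67  -1.7 ] twist 7.8
```

Emit:
move_arm(travel=[[-0.6,0.4,-0.5],[-1.4,1.1,-1],[-2.5,2,-1.5],[-3.9,3,-2],[-5.6,4.3,-2],[-7.3,5.6,-2],[-9,6.9,-2],[-10.7,8.2,-2],[-12.4,9.5,-2],[-14,10.8,-2]], twist=[0,0,1,2,3,4,5,6,7,7.8])

```text
clock: 3.38
eef_pos: [0.4958, -0.024, 0.1736]
ee_rot: [-3.14, 0.001, 1.058]
wrist_force: [-0.4, 0.9, -2.4]
opening: 0.0076
```

```bash
python3 - <<'E'
from m import *
to(547.1,-192.7,175,60.7)
E
```

```text
t 3.38 tcp [495.8 -24.  173.6] rpy [-1.7991e+02  5.0000e-02  6.0600e+01] q [-0.2   0.35  1.69 -0.    1.11 -1.26] open 7.6 F [-0.4  0.9 -2.4]
travel [-12.18  12.75  -0.14] twist -0.1
```

Emit:
move_arm(travel=[[-1.7,1.8,0],[-3.4,3.6,0],[-5.1,5.4,0],[-6.8,7.1,0],[-8.4,8.8,0],[-9.8,10.3,0],[-10.9,11.5,0],[-11.7,12.3,0],[-12.1,12.7,0],[-12.1,12.7,0]], twist=[0,0,0,0,0,0,0,0,0,0])

```text
clock: 4.22
eef_pos: [0.5474, -0.1908, 0.1737]
ee_rot: [-3.141, 0.0, 1.058]
wrist_force: [-0.3, -0.6, -3.5]
opening: 0.0076
```

Emit:
move_arm(travel=[[0,0,0],[0,0,0]], twist=[0,0])

```text
clock: 4.38
eef_pos: [0.5474, -0.1886, 0.1742]
ee_rot: [-3.141, -0.0, 1.06]
wrist_force: [-0.8, 0.4, -2.4]
opening: 0.0074
```

```bash
python3 - <<'E'
from m import *
to(547.1,-192.7,175,60.7)
for n in ['wrist','scene','side']:
    d=snap(n,n+'3');print(n);comps(d,.2,.222,60,c=(.547,-.193),r=.16);print('low');comps(d,.071,.084,60,c=(.509,-.26),r=.17);comps(d,.012,.027,300,c=(.509,-.26),r=.17)
E
```

```text
t 4.38 tcp [ 547.4 -188.6  174.2] rpy [-1.7995e+02 -2.0000e-02  6.0740e+01] q [-0.46  0.49  1.46  0.    1.2  -1.52] open 7.4 F [-0.8  0.4 -2.4]
travel [-0.37  0.17 -0.08] twist 0.04
wrist
18927 [ 523.9 -176.7] [99.9 72.7] -29.38 z 0.2097
82 [ 531.4 -197.8] [6.5 5.5] -19.17 z 0.2051
low
12795 [ 479.9 -311.6] [151.2 116. ] -29.56 z 0.0764
1470 [ 402.1 -284.9] [107.1   9.7] 60.72 z 0.0222
scene
918 [ 546.4 -187.8] [154.3  76.4] -29.26 z 0.2075
low
1975 [ 509.3 -260.9] [231.7 155.2] 60.09 z 0.0757
1443 [ 509.6 -260.7] [252.1 176.3] 60.78 z 0.0208
side
622 [ 548.3 -187.3] [154.   79.5] -28.82 z 0.2072
low
834 [ 507.5 -260.4] [235.3 154. ] 61.03 z 0.0763
601 [ 508.7 -258.5] [254.9 173.3] 60.52 z 0.0212
```

View pics/scene3.png

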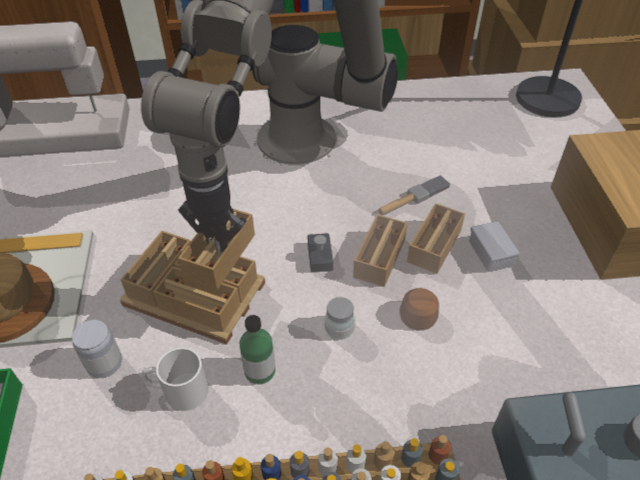

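View pics/wrist3.png

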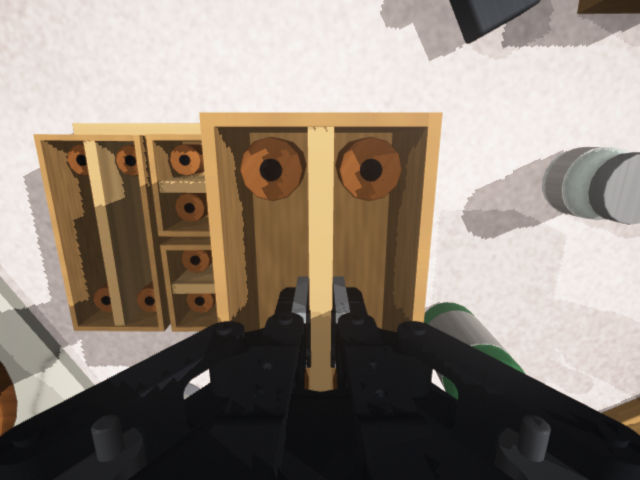

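The scene view shows the held tray over the pallet's near end at (215,245), with the bottom layer unmoved. Now the fine offset.

```bash
cat >> m.py <<'E'
C=np.array([509.,-260.6]);X=np.array([-.489,-.872]);Y=np.array([.872,-.489])
def pal(c): c=np.array(c,float)[:2]-C; return round(float(c@X),1),round(float(c@Y),1)
def endv(d,z0,z1,c,r,yaw):
    """far end (camera side, tool -y) of the held tray and mean lateral"""
    p=cloud(d);img=cv2.cvtColor(d['image'],cv2.COLOR_RGB2HSV)
    m=(d['depth']>0)&(img[...,0]<28)&(img[...,1]>50)&(p[...,2]>z0)&(p[...,2]<z1)&(np.hypot(p[...,0]-c[0],p[...,1]-c[1])<r)
    q=p[m][:,:2]*1000;a=np.radians(yaw);tx=q@[np.cos(a),np.sin(a)];ty=q@[np.sin(a),-np.cos(a)]
    e=np.percentile(ty,.3);x0,x1=np.percentile(tx,[.3,99.7])
    c=np.array([np.cos(a),np.sin(a)])*(x0+x1)/2+np.array([np.sin(a),-np.cos(a)])*(e+75)
    print('held centre',c.round(1),'width',round(x1-x0,1),'pal',pal(c)); return c
E
python3 - <<'E'
from m import *
p,y=state();print(pal(p))
p0=p
d=snap('wrist');c=endv(d,.205,.222,(.547,-.193),.16,y)
p,y=state();print(pal(p))
E
```

```text
t 4.53 tcp [ 547.7 -188.6  174.5] rpy [ 1.800e+02 -1.000e-02  6.076e+01] q [-0.46  0.49  1.46  0.    1.2  -1.52] open 7.6 F [ 0.2  0.2 -3.2]
(-81.7, -1.5)
held centre [ 546.1 -189. ] width 72.0 pal (-80.6, -2.7)
t 4.58 tcp [ 547.7 -188.8  174.5] rpy [ 1.7999e+02 -1.0000e-02  6.0760e+01] q [-0.46  0.49  1.46  0.    1.2  -1.52] open 7.1 F [-0.5  0.6 -2.6]
(-81.6, -1.4)
```

Emit:
move_arm(travel=[[-0.3,0.25,1],[-0.3,0.25,2.5],[-0.3,0.25,4],[-0.3,0.25,5.5],[-0.3,0.25,6.6],[-0.3,0.25,7.2],[-0.3,0.25,7.4],[-0.3,0.25,7.4]], twist=[0,0,0,0,0,0,0,0])

```text
clock: 5.25
eef_pos: [0.5484, -0.1933, 0.1]
ee_rot: [-3.141, 0.0, 1.06]
wrist_force: [0.5, -0.3, -2.7]
opening: 0.0071
```

Emit:
move_arm(travel=[[0,0,0.1],[0,0,0.3],[0,0,0.5],[0,0,0.5]], twist=[0,0,0,0])

```text
clock: 5.58
eef_pos: [0.5491, -0.1936, 0.0969]
ee_rot: [3.139, -0.0, 1.06]
wrist_force: [-1.1, 1.2, 5.2]
opening: 0.0075
```

```bash
python3 - <<'E'
from m import *
p,y=state();print(pal(p))
d=snap('wrist','w4');c=endv(d,.126,.142,(.547,-.193),.16,y)
d=snap('scene');comps(d,.126,.142,60)
d=snap('side');comps(d,.126,.142,60)
p,y=state()
E
```

```text
t 5.58 tcp [ 549.1 -193.6   96.9] rpy [ 1.7986e+02 -1.0000e-02  6.0710e+01] q [-0.47  0.58  1.54 -0.    1.02 -1.53] open 7.5 F [-1.1  1.2  5.2]
(-78.0, 2.2)
held centre [ 547.4 -193.9] width 72.0 pal (-77.0, 0.8)
668 [ 548.7 -191.9] [154.   74.8] -30.26 z 0.1314
443 [ 549.4 -192.5] [154.  80.] -29.51 z 0.1316
t 5.73 tcp [ 549.1 -193.6   97. ] rpy [ 1.7985e+02 -1.0000e-02  6.0700e+01] q [-0.47  0.58  1.54  0.    1.02 -1.53] open 7.3 F [-1.5  1.3  6. ]
```

The force went from −2.7 to +5.2 N, so the tray is seated, within about 1 mm of its place. Release and lift.

Emit:
move_arm(travel=[[0,0,0],[0,0,0],[0,0,0],[0,0,-1],[0,0,-3],[0,0,-6],[0,0,-9],[0,0,-11],[0,0,-11]], twist=[0,0,0,0,0,0,0,0,0], fingers=189)

```text
clock: 6.48
eef_pos: [0.5506, -0.1944, 0.2112]
ee_rot: [3.132, -0.0, 1.06]
wrist_force: [0.1, -0.6, 0.1]
opening: 0.0222
```

```bash
python3 - <<'E'
from m import *
p,y=state()
for n in ['wrist','scene','side']:
    d=snap(n,n+'5');print(n);comps(d,.126,.142,60);
    if n!='wrist':
        print('base');comps(d,.071,.084,100,c=(.509,-.26),r=.17)
        print('t1');comps(d,.049,.062,100,c=(.45,.16),r=.08);print('t3');comps(d,.049,.062,100,c=(.433,.278),r=.09)
to(446,148,170,68.5)
E
```

```text
t 6.48 tcp [ 550.6 -194.4  211.2] rpy [ 1.7944e+02 -2.0000e-02  6.0710e+01] q [-0.47  0.46  1.4  -0.    1.27 -1.53] open 22.2 F [ 0.1 -0.6  0.1]
wrist
6056 [ 548.  -194.2] [150.1  72.4] -29.28 z 0.133
scene
969 [ 549.2 -191.9] [154.5  76. ] -30.43 z 0.1313
base
1776 [ 508.9 -261.4] [233.2 154.7] 60.58 z 0.076
t1
511 [450.2 149.7] [148.8  73.6] -28.67 z 0.0536
t3
596 [432.9 277.5] [156.1  73.4] -35.37 z 0.0538
side
553 [ 548.4 -194.2] [154.6  80.5] -30.43 z 0.1315
base
589 [ 508.  -260.6] [239.2 152.3] 61.08 z 0.0767
t1
668 [451.3 149. ] [146.1  78.3] -28.17 z 0.054
109 [455.  220.6] [64.4 27.8] -8.37 z 0.0543
t3
95 [424.2 202.5] [55. 19.] -10.57 z 0.0542
917 [431.9 277.1] [152.   76.8] -35.08 z 0.0542
t 6.63 tcp [ 548.1 -193.2  205.2] rpy [-179.98   -0.     60.7 ] q [-0.47  0.47  1.4   0.    1.27 -1.53] open 22.2 F [ 0.2  0.9 -1.3]
travel [ 24.75 -25.6    3.52] twist -7.8
```

View pics/scene5.png

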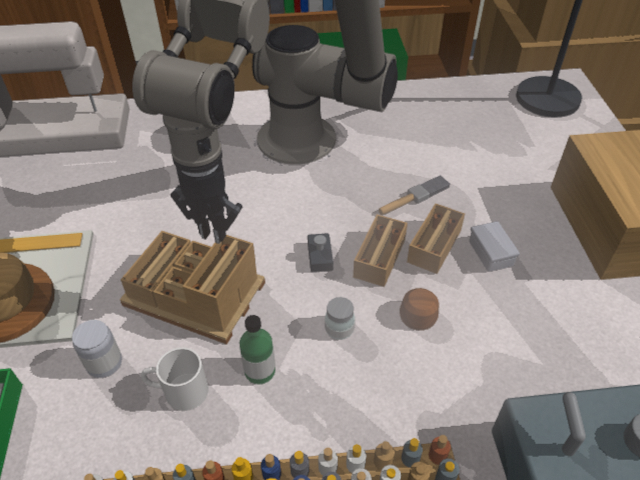

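The scene view shows the cross tray neatly set at (215,270), the base unchanged, and tray_1 free at (380,248), about (450.5,149.5) and −28.5°. On to tray_1.

```bash
python3 - <<'E'
from m import *
to(450.5,149.4,130,61.6)
E
```

```text
t 6.63 tcp [ 548.1 -193.2  205.2] rpy [-179.98   -0.     60.7 ] q [-0.47  0.47  1.4   0.    1.27 -1.53] open 22.2 F [ 0.2  0.9 -1.3]
travel [ 25.1  -25.28   7.52] twist -0.9
```

Emit:
move_arm(travel=[[1.5,-1.5,0],[4,-4,0],[6.8,-6.8,0],[9.6,-9.6,0.5],[12.4,-12.4,1],[15.2,-15.2,2],[18,-18,3.5],[20.8,-20.8,5],[23.2,-23.4,6.5],[25.1,-25.3,7.5]], twist=[0,0,0,0,0,0,-0.9,-0.9,-0.9,-0.9])

```text
clock: 7.47
eef_pos: [0.4476, 0.1515, 0.1279]
ee_rot: [-3.138, 0.003, 1.076]
wrist_force: [0.8, -0.2, 0.2]
opening: 0.0221
```

Emit:
move_arm(travel=[[0,0,0],[0,0,0],[0,0,0]], twist=[0,0,0])

```text
clock: 7.72
eef_pos: [0.4505, 0.149, 0.1298]
ee_rot: [-3.141, 0.001, 1.076]
wrist_force: [-0.4, 0.7, 0.3]
opening: 0.0225
```

```bash
python3 - <<'E'
from m import *
p,y=state()
d=snap('wrist','w6');comps(d,.049,.062,300)
to(450.5,149.4,18,61.6)
E
```

```text
t 7.72 tcp [450.5 149.  129.8] rpy [-1.7996e+02  6.0000e-02  6.1630e+01] q [ 0.16  0.37  1.8  -0.    0.97 -0.92] open 22.5 F [-0.4  0.7  0.3]
10606 [432.3 276.1] [147.2  73.7] -35.18 z 0.0543
5904 [452.3 146.7] [150.1  72.3] -28.76 z 0.0551
t 7.77 tcp [451.  148.6 130.2] rpy [1.800e+02 2.000e-02 6.156e+01] q [ 0.16  0.37  1.8  -0.    0.97 -0.92] open 22.3 F [ 0.6 -0.1  0.6]
travel [ 0.05 -0.08 11.22] twist -0.04
```

View pics/w6.png

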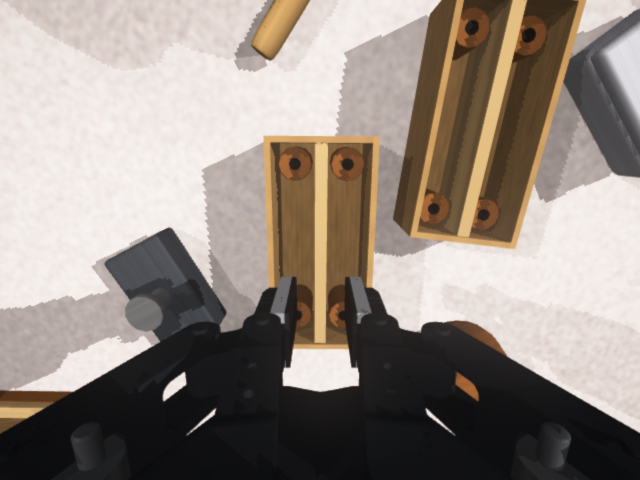

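The fingers straddle the partition at column 320 and the tray reads 2–3 mm further along +y. I go down with a small correction.

Emit:
move_arm(travel=[[0,0.2,2],[0,0.2,5],[0,0.2,8],[0,0.2,10],[0,0.2,11],[0,0.2,11.2],[0,0.2,11.2]], twist=[0.3,0.3,0.3,0.3,0.3,0.3,0.3])

```text
clock: 8.35
eef_pos: [0.4529, 0.1477, 0.0184]
ee_rot: [3.142, 0.0, 1.069]
wrist_force: [-0.1, -0.6, 0.3]
opening: 0.0226
```

Emit:
move_arm(travel=[[0,0,0],[0,0,0],[0,0,0],[0,0,0],[0,0,-0.5],[0,0,-2],[0,0,-4.5],[0,0,-8],[0,0,-11],[0,0,-13.5]], twist=[0,0,0,0,0,0,0,0,0,0], fingers=255)

```text
clock: 9.18
eef_pos: [0.4521, 0.1486, 0.1556]
ee_rot: [3.141, -0.001, 1.07]
wrist_force: [1.0, -0.4, -3.3]
opening: 0.0073
```

```bash
python3 - <<'E'
from m import *
# left place: pallet +39,+39
L=C+39*X+39*Y; Rr=C+39*X-39*Y; print(L,Rr)
to(*Rr,175,-29.3);to(*L,175,-29.3)
E
```

```text
[ 523.937 -313.679] [ 455.921 -275.537]
t 9.18 tcp [452.1 148.6 155.6] rpy [ 1.7997e+02 -4.0000e-02  6.1310e+01] q [ 0.16  0.33  1.77  0.    1.04 -0.91] open 7.3 F [ 1.  -0.4 -3.3]
travel [-37.03  20.69  -1.94] twist 90.61
t 9.18 tcp [452.1 148.6 155.6] rpy [ 1.7997e+02 -4.0000e-02  6.1310e+01] q [ 0.16  0.33  1.77  0.    1.04 -0.91] open 7.3 F [ 1.  -0.4 -3.3]
travel [-37.11  28.49  -1.94] twist 90.61
```

Emit:
move_arm(travel=[[-0.6,0.4,-0.5],[-1.6,0.9,-1],[-3,1.7,-1.5],[-5,2.8,-2],[-7.2,4,-2.5],[-9.6,5.4,-3],[-12,6.7,-3],[-14.5,8.1,-3],[-17,9.5,-3],[-19.5,10.9,-3]], twist=[2,6,12,19,26,33,40,47,54,61])

```text
clock: 10.02
eef_pos: [0.4531, -0.0763, 0.1821]
ee_rot: [-3.141, 0.002, -0.002]
wrist_force: [-0.1, -0.4, -4.3]
opening: 0.0071
```

```bash
python3 - <<'E'
from m import *
Rr=C+39*X-39*Y
to(*Rr,185,-29.3)
E
```

```text
t 10.02 tcp [453.1 -76.3 182.1] rpy [-1.7995e+02  1.3000e-01 -1.3000e-01] q [-0.33  0.27  1.77  0.    1.1  -0.33] open 7.1 F [-0.1 -0.4 -4.3]
travel [ 0.32 19.92 -0.29] twist 29.17
```

Emit:
move_arm(travel=[[0,2.8,0],[0.1,5.6,0],[0.2,8.4,-0.2],[0.3,11.2,-0.3],[0.3,13.8,-0.3],[0.3,16,-0.3],[0.3,17.8,-0.3],[0.3,19,-0.3],[0.3,19.6,-0.3],[0.3,19.6,-0.3]], twist=[6,12,18,23,26,28,29.2,29.2,29.2,29.2])

```text
clock: 10.85
eef_pos: [0.4579, -0.2716, 0.1854]
ee_rot: [-3.141, 0.001, -0.506]
wrist_force: [0.2, -0.1, -2.9]
opening: 0.007
```

Emit:
move_arm(travel=[[0,0,0],[0,0,0],[0,0,0]], twist=[0,0,0])

```text
clock: 11.1
eef_pos: [0.4585, -0.2699, 0.1863]
ee_rot: [-3.141, 0.0, -0.503]
wrist_force: [0.2, 0.3, -3.1]
opening: 0.0071
```

```bash
python3 - <<'E'
from m import *
p,y=state();print(pal(p))
d=snap('wrist','w7');z=p[2]/1000+.0385
c=endv(d,z-.007,z+.006,p[:2]/1000,.13,y);comps(d,z-.007,z+.006,300)
for n in ['scene','side']:
    d=snap(n,n+'7');comps(d,z-.007,z+.006,60)
p,y=state();print(pal(p))
E
```

```text
t 11.1 tcp [ 458.5 -269.9  186.3] rpy [-1.7998e+02  1.0000e-02 -2.8830e+01] q [-0.68  0.4   1.57  0.    1.17 -0.17] open 7.1 F [ 0.2  0.3 -3.1]
(32.8, -39.5)
held centre [ 458.3 -270.4] width 72.0 pal (33.4, -39.4)
16313 [ 470.4 -248.3] [99.8 73.1] 61.09 z 0.222
608 [ 460.4 -268.8] [154.   76.5] 61.28 z 0.2211
228 [ 461.2 -267.7] [154.5  75.5] 61.16 z 0.2217
t 11.25 tcp [ 458.5 -270.3  186.5] rpy [-1.800e+02 -1.000e-02 -2.885e+01] q [-0.68  0.4   1.57  0.    1.17 -0.17] open 7.1 F [ 0.1  0.3 -2.3]
(33.2, -39.3)
```

View pics/w7.png

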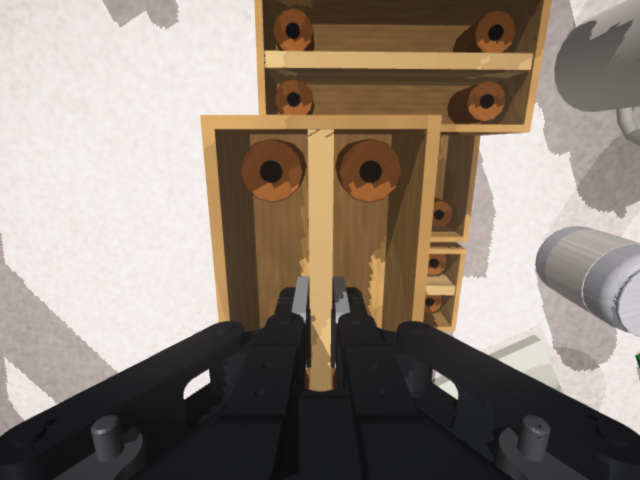

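The held tray reads (33.3,−39.4) in pallet axes, so it needs about +6 mm along tool y.

Emit:
move_arm(travel=[[0,0.2,0],[-0.05,0.62,1],[-0.05,0.62,2.5],[-0.05,0.62,4],[-0.05,0.62,4.5],[-0.05,0.62,4.5],[-0.05,0.62,4.5]], twist=[0.5,0.5,0.5,0.5,0.5,0.5,0.5])

```text
clock: 11.83
eef_pos: [0.4549, -0.2763, 0.1412]
ee_rot: [-3.142, 0.0, -0.513]
wrist_force: [0.3, -0.8, -2.7]
opening: 0.0072
```

```bash
python3 - <<'E'
from m import *
p,y=state();print(pal(p))
d=snap('wrist','w8');z=p[2]/1000+.0385
c=endv(d,z-.007,z+.006,p[:2]/1000,.11,y)
print('cross');comps(d,.126,.141,300)
p,y=state();print(pal(p))
E
```

```text
t 11.83 tcp [ 454.9 -276.3  141.2] rpy [-1.800e+02  2.000e-02 -2.941e+01] q [-0.69  0.44  1.63  0.    1.06 -0.18] open 7.2 F [ 0.3 -0.8 -2.7]
(40.1, -39.5)
held centre [ 454.7 -276.8] width 72.0 pal (40.7, -39.4)
cross
17751 [ 540.1 -208.2] [151.8  40.5] -29.33 z 0.1324
3763 [ 448.9 -247.7] [97.6 26.7] 60.05 z 0.129
3785 [ 482.4 -266.7] [97.6 26.7] 60.79 z 0.1289
t 11.88 tcp [ 455.2 -276.5  141.8] rpy [ 1.7999e+02 -5.0000e-02 -2.9400e+01] q [-0.69  0.44  1.63  0.    1.06 -0.18] open 7.1 F [-0.  -1.  -2.8]
(40.1, -39.1)
```

View pics/w8.png

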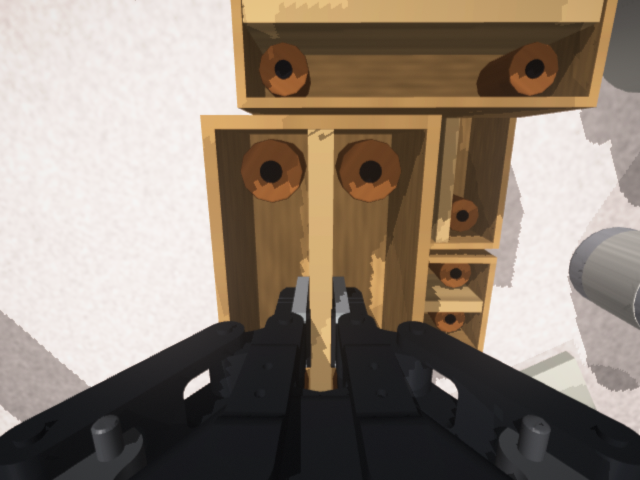

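The gap to the cross tray is about 6 mm (held tray end at row 117, cross tray edge at row 105). I lower it.

Emit:
move_arm(travel=[[0,0,1.2],[0,0,2.5],[0,0,3.5],[0,0,4.1],[0,0,4.2],[0,0,4.3],[0,0,4.5],[0,0,4.7],[0,0,4.7]], twist=[0,0,0,0,0,0,0,0,0])

```text
clock: 12.63
eef_pos: [0.4555, -0.2765, 0.0976]
ee_rot: [3.141, -0.003, -0.513]
wrist_force: [-5.3, 4.6, 18.5]
opening: 0.0071
```

```bash
python3 - <<'E'
from m import *
p,y=state();print(pal(p))
d=snap('wrist','w9')
comps(d,.126,.142,200)
E
```

```text
t 12.63 tcp [ 455.5 -276.5   97.6] rpy [ 1.7996e+02 -1.7000e-01 -2.9380e+01] q [-0.69  0.5   1.68 -0.    0.96 -0.18] open 7.1 F [-5.3  4.6 18.5]
(40.0, -38.8)
9978 [ 529.7 -210.9] [136.8  26.3] -29.57 z 0.1333
17344 [ 467.6 -255.2] [100.2  72.8] 60.59 z 0.1329
```

View pics/w9.png

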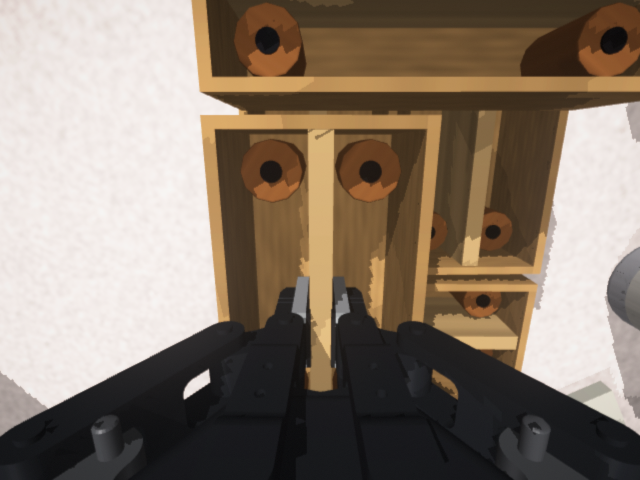

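Seated, with both rims level at 133 mm. I ease off, release and lift.

Emit:
move_arm(travel=[[0,0,-0.15],[0,0,-0.15],[0,0,-0.15],[0,0,-0.15],[0,0,-1],[0,0,-3],[0,0,-6],[0,0,-9],[0,0,-10],[0,0,-10]], twist=[0,0,0,0,0,0,0,0,0,0], fingers=189)

```text
clock: 13.52
eef_pos: [0.4563, -0.2772, 0.1977]
ee_rot: [3.14, -0.007, -0.513]
wrist_force: [0.3, -0.9, 0.1]
opening: 0.0221
```

```bash
python3 - <<'E'
from m import *
d=snap('wrist','w10');comps(d,.126,.142,200)
for n in ['scene','side']:
    d=snap(n,n+'10');print(n);comps(d,.126,.142,100);comps(d,.071,.084,100,c=(.509,-.26),r=.17)
to(432.5,277.1,135,54.7)
E
```

```text
9341 [ 545.3 -198.7] [151.   62.1] -29.28 z 0.1326
6591 [ 455.2 -277.6] [150.4  72.3] 60.62 z 0.133
scene
1990 [ 510.2 -260.3] [231.2 155.7] 60.54 z 0.1313
1208 [ 512.3 -263.3] [233.4 146.9] 60.78 z 0.0766
side
913 [ 510.4 -261.9] [237.5 155.3] 59.79 z 0.1317
308 [ 479.9 -205. ] [268.1 129.1] 27.92 z 0.0777
t 13.67 tcp [ 454.4 -275.7  193.1] rpy [-1.7998e+02  1.2000e-01 -2.9410e+01] q [-0.69  0.39  1.56  0.    1.19 -0.18] open 22.4 F [-1.   0.8 -0.7]
travel [-29.04 -47.08   5.81] twist -84.11
```

View pics/scene10.png

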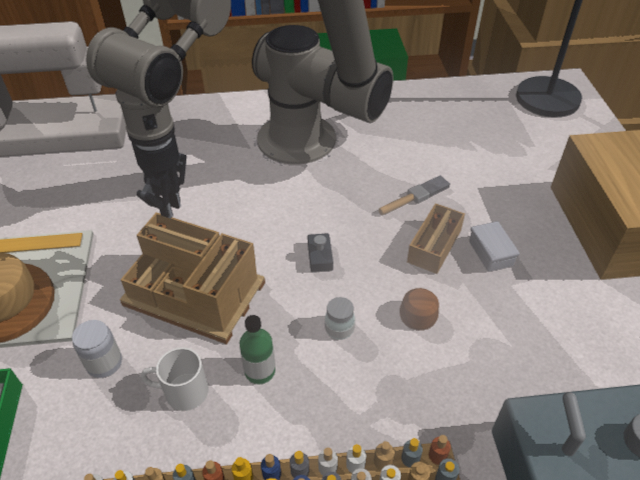

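The scene view shows the cross tray and the lengthwise tray at (178,240) in place, leaving a slot at (165,290). Tray_3 is next.

Emit:
move_arm(travel=[[-1,-1.6,0],[-2.8,-4.6,0],[-4.8,-7.7,0],[-6.7,-10.9,0],[-8.7,-14,0],[-10.6,-17.2,0],[-12.6,-20.4,0],[-14.5,-23.5,0],[-16.5,-26.7,0],[-18.4,-29.8,0]], twist=[-7,-14,-21,-28,-35,-42,-49,-56,-63,-70])

```text
clock: 14.5
eef_pos: [0.4395, 0.0756, 0.1928]
ee_rot: [-3.139, 0.002, 0.714]
wrist_force: [0.7, 0.2, -0.6]
opening: 0.0222
```

```bash
python3 - <<'E'
from m import *
to(432.4,277,135,54.8)
E
```

```text
t 14.5 tcp [439.5  75.6 192.8] rpy [-1.7987e+02  1.4000e-01  4.0940e+01] q [-0.    0.24  1.79  0.    1.12 -0.72] open 22.2 F [ 0.7  0.2 -0.6]
travel [ 12.66 -15.68   5.78] twist -13.86
```

Emit:
move_arm(travel=[[2.1,-2.6,0.5],[4.2,-5.2,1.5],[6.3,-7.8,2.5],[8.2,-10.2,3.5],[9.8,-12.2,4.5],[11.2,-13.9,5.2],[12.2,-15.2,5.8],[12.5,-15.4,5.8],[12.5,-15.4,5.8],[12.5,-15.4,5.8]], twist=[-5,-9,-12,-13.7,-13.7,-13.7,-13.7,-13.7,-13.7,-13.7])

```text
clock: 15.33
eef_pos: [0.4353, 0.2714, 0.1356]
ee_rot: [-3.141, 0.002, 0.948]
wrist_force: [-0.3, 0.6, -0.2]
opening: 0.022
```

```bash
python3 - <<'E'
from m import *
p,y=state()
d=snap('wrist','w11');comps(d,.049,.062,300)
to(432.4,277,18,54.8)
E
```

```text
t 15.33 tcp [435.3 271.4 135.6] rpy [-1.7997e+02  1.0000e-01  5.4310e+01] q [ 0.41  0.42  1.69 -0.    1.03 -0.54] open 22.0 F [-0.3  0.6 -0.2]
5979 [431.  276.6] [150.5  72.4] -35.26 z 0.0551
t 15.38 tcp [435.6 271.2 136. ] rpy [-1.7999e+02  6.0000e-02  5.4270e+01] q [ 0.41  0.42  1.69 -0.    1.03 -0.54] open 21.9 F [-0.1 -0.5  0. ]
travel [ 0.29 -0.6  11.8 ] twist -0.53
```

View pics/w11.png

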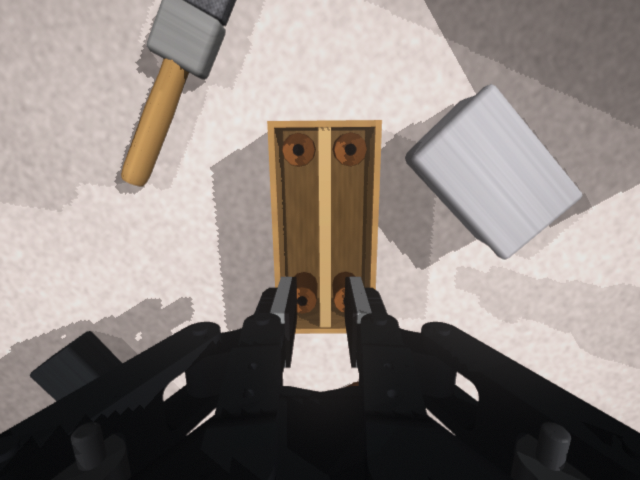

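The partition is at column 324, against the jaw centre at 320, so I shift 2 mm in x and −6 mm in y.

Emit:
move_arm(travel=[[0.2,-0.6,1],[0.2,-0.6,3],[0.2,-0.6,6],[0.2,-0.6,9],[0.2,-0.6,11],[0.2,-0.6,11.7],[0.2,-0.6,11.7],[0.2,-0.6,11.7]], twist=[-0.5,-0.5,-0.5,-0.5,-0.5,-0.5,-0.5,-0.5])

```text
clock: 16.05
eef_pos: [0.4327, 0.2768, 0.0201]
ee_rot: [3.141, -0.001, 0.956]
wrist_force: [0.2, -0.3, -0.0]
opening: 0.0222
```

Emit:
move_arm(travel=[[0,0,0],[0,0,0],[0,0,0],[0,0,0],[0,0,-0.5],[0,0,-2],[0,0,-5],[0,0,-9],[0,0,-13],[0,0,-16.5]], twist=[0,0,0,0,0,0,0,0,0,0], fingers=255)

```text
clock: 16.88
eef_pos: [0.4315, 0.2772, 0.1869]
ee_rot: [3.141, -0.001, 0.957]
wrist_force: [1.7, 1.0, -2.6]
opening: 0.0074
```

```bash
python3 - <<'E'
from m import *
L=C+39.5*X+39.5*Y
to(*L,190,-29.4)
E
```

```text
t 16.88 tcp [431.5 277.2 186.9] rpy [ 1.7999e+02 -3.0000e-02  5.4810e+01] q [ 0.42  0.36  1.63  0.    1.15 -0.54] open 7.4 F [ 1.7  1.  -2.6]
travel [-43.    41.66  -0.31] twist 84.21
```

Emit:
move_arm(travel=[[-0.7,0.6,-0.5],[-2,1.9,-0.5],[-4,3.9,-0.5],[-6.3,6.1,-0.5],[-8.6,8.3,-0.5],[-10.9,10.6,-0.5],[-13.2,12.8,-0.5],[-15.5,15,-0.5],[-17.8,17.2,-0.5],[-20.1,19.5,-0.5]], twist=[2,6,12,18,24,30,36,42,48,54])

```text
clock: 17.72
eef_pos: [0.4745, -0.0009, 0.1889]
ee_rot: [-3.141, 0.001, 0.008]
wrist_force: [0.3, 1.1, -2.4]
opening: 0.0073
```

```bash
python3 - <<'E'
from m import *
L=C+39.5*X+39.5*Y
to(*L,190,-29.4)
E
```

```text
t 17.72 tcp [474.5  -0.9 188.9] rpy [-1.7998e+02  8.0000e-02  4.8000e-01] q [-0.16  0.29  1.72  0.    1.13 -0.17] open 7.3 F [ 0.3  1.1 -2.4]
travel [ 4.7  31.39 -0.11] twist 29.88
```

Emit:
move_arm(travel=[[0.4,3.2,-0.2],[0.9,6.4,-0.3],[1.4,9.6,-0.3],[1.9,12.8,-0.3],[2.4,16,-0.3],[2.9,19.2,-0.3],[3.3,22.2,-0.3],[3.7,24.9,-0.3],[4.1,27.2,-0.3],[4.4,29,-0.3]], twist=[6,11,16,20,24,27,29,29.8,29.8,29.8])

```text
clock: 18.55
eef_pos: [0.5227, -0.2906, 0.1914]
ee_rot: [3.142, 0.002, -0.508]
wrist_force: [-0.4, -0.2, -2.8]
opening: 0.0071
```

Emit:
move_arm(travel=[[0.5,1,0],[0.9,1.6,0],[1.1,1.9,0],[1.1,1.9,0],[1.1,1.9,0],[1.1,1.9,0]], twist=[0,0,0,0,0,0])

```text
clock: 19.05
eef_pos: [0.5239, -0.3097, 0.1925]
ee_rot: [-3.141, 0.0, -0.505]
wrist_force: [-0.3, -0.0, -3.5]
opening: 0.0073
```

```bash
python3 - <<'E'
from m import *
p,y=state();print(pal(p))
d=snap('wrist','w12');z=p[2]/1000+.0365
c=endv(d,z-.007,z+.006,p[:2]/1000,.11,y)
comps(d,.126,.142,300)
for n in ['scene','side']:
    d=snap(n,n+'12');print(n);comps(d,z-.007,z+.006,60)
p,y=state();print(pal(p))
E
```

```text
t 19.05 tcp [ 523.9 -309.7  192.5] rpy [-1.7998e+02  1.0000e-02 -2.8940e+01] q [-0.66  0.53  1.34  0.    1.28 -0.15] open 7.3 F [-0.3 -0.  -3.5]
(35.5, 37.0)
held centre [ 524.3 -309.1] width 71.9 pal (34.8, 37.1)
8201 [ 545.4 -197.1] [151.   64.5] -29.05 z 0.1323
6188 [ 443.  -265.8] [143.9  44.5] 58.8 z 0.132
scene
719 [ 526.4 -307.5] [153.1  77.1] 61.11 z 0.2257
side
242 [ 525.2 -308.1] [159.5  74.6] 60.23 z 0.2262
t 19.2 tcp [ 524.  -310.   192.5] rpy [-1.7999e+02 -1.0000e-02 -2.8950e+01] q [-0.66  0.53  1.34  0.    1.28 -0.15] open 7.2 F [-0.4  0.3 -2.3]
(35.8, 37.2)
```

View pics/w12.png

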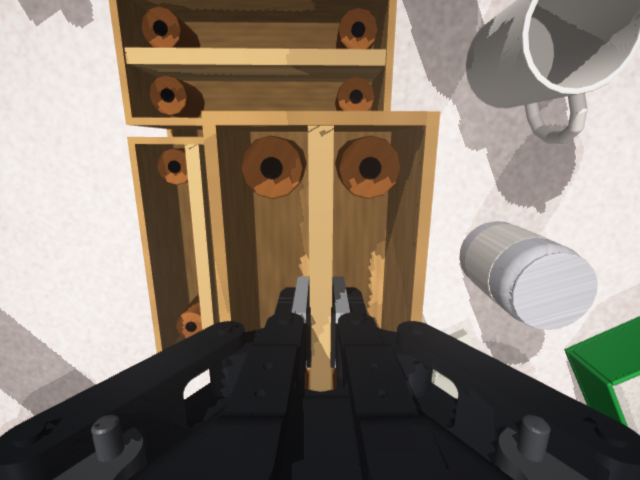

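Held tray reads (35,37) in pallet axes. It needs +5.5 mm along tool y and +2.5 mm along tool x. I go part-way down, then check.

Emit:
move_arm(travel=[[0.1,0.2,0],[0.25,0.55,0.5],[0.25,0.55,1.5],[0.25,0.55,2.7],[0.25,0.55,3.2],[0.25,0.55,3.2],[0.25,0.55,3.2],[0.25,0.55,3.2]], twist=[0.4,0.4,0.4,0.4,0.4,0.4,0.4,0.4])

```text
clock: 19.87
eef_pos: [0.5236, -0.317, 0.1607]
ee_rot: [3.141, -0.001, -0.513]
wrist_force: [-0.7, -0.7, -2.6]
opening: 0.007
```

```bash
python3 - <<'E'
from m import *
p,y=state();print(pal(p))
d=snap('wrist','w13');z=p[2]/1000+.0365
c=endv(d,z-.007,z+.006,p[:2]/1000,.11,y)
P=cloud(d);img=cv2.cvtColor(d['image'],cv2.COLOR_RGB2HSV)
m=(d['depth']>0)&(img[...,0]<28)&(img[...,1]>50)&(P[...,2]>.128)&(P[...,2]<.14)
q=P[m][:,:2]*1000-C; a=q@X;b=q@Y
print('cross edge',np.percentile(a[(a<-25)],[.3,99.5]),'cross y',np.percentile(b[a<-45],[.3,99.7]),'right tray x',np.percentile(a[(a>-30)&(b<-10)],.5),'right tray y min', np.percentile(b[(a>-30)&(b<0)],[.3,99.7]))
p,y=state();print(pal(p))
E
```

```text
t 19.87 tcp [ 523.6 -317.   160.7] rpy [ 1.7999e+02 -4.0000e-02 -2.9400e+01] q [-0.67  0.56  1.37  0.    1.21 -0.16] open 7.0 F [-0.7 -0.7 -2.6]
(42.0, 40.3)
held centre [ 524.  -316.4] width 71.9 pal (41.3, 40.4)
cross edge [-85.08369807 -26.30194309] cross y [-74.18463552  75.76283877] right tray x -29.271283183316395 right tray y min [-75.03526628 -27.89961699]
t 19.92 tcp [ 523.7 -317.   160.9] rpy [ 1.7999e+02 -7.0000e-02 -2.9400e+01] q [-0.67  0.56  1.37  0.    1.21 -0.16] open 7.1 F [-0.  -0.4 -2.8]
(42.0, 40.4)
```

View pics/w13.png

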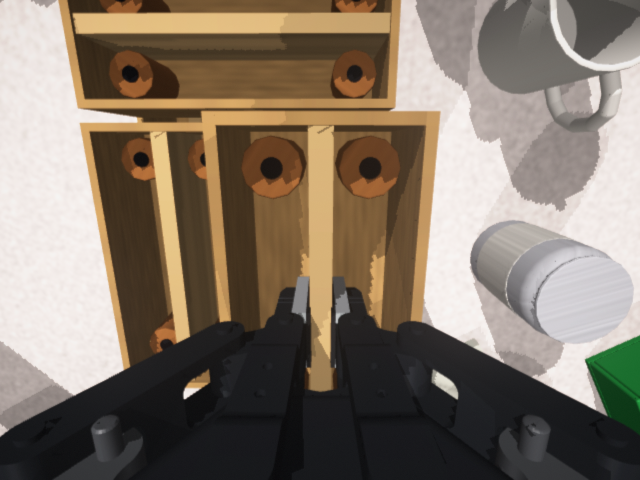

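Gaps are about 7 mm to both neighbours. I lower it straight.

Emit:
move_arm(travel=[[0,0,1.2],[0,0,2.8],[0,0,4.4],[0,0,5.4],[0,0,5.8],[0,0,6],[0,0,6.2],[0,0,6.35],[0,0,6.35]], twist=[0,0,0,0,0,0,0,0,0])

```text
clock: 20.67
eef_pos: [0.5239, -0.3171, 0.099]
ee_rot: [3.141, -0.002, -0.513]
wrist_force: [-1.9, 1.4, 4.4]
opening: 0.0068
```

```bash
python3 - <<'E'
from m import *
p,y=state();print(pal(p))
d=snap('wrist','w14')
comps(d,.126,.142,200)
c=endv(d,.128,.142,p[:2]/1000,.06,y)
E
```

```text
t 20.67 tcp [ 523.9 -317.1   99. ] rpy [ 1.7997e+02 -1.4000e-01 -2.9390e+01] q [-0.67  0.62  1.44 -0.    1.07 -0.16] open 6.8 F [-1.9  1.4  4.4]
(42.0, 40.6)
9947 [ 542.3 -218.7] [135.6  24.7] -29.2 z 0.1332
16175 [ 484.1 -256.4] [97.7 60.5] 73.04 z 0.132
17458 [ 536.1 -295.6] [102.3  72.8] 60.65 z 0.1329
4632 [ 427.8 -258.2] [84.6  6.7] 59.71 z 0.1308
206 [ 474.6 -312.4] [9.  4.5] 60.36 z 0.1335
held centre [ 511.3 -327.9] width 83.4 pal (57.6, 34.9)
```

View pics/w14.png

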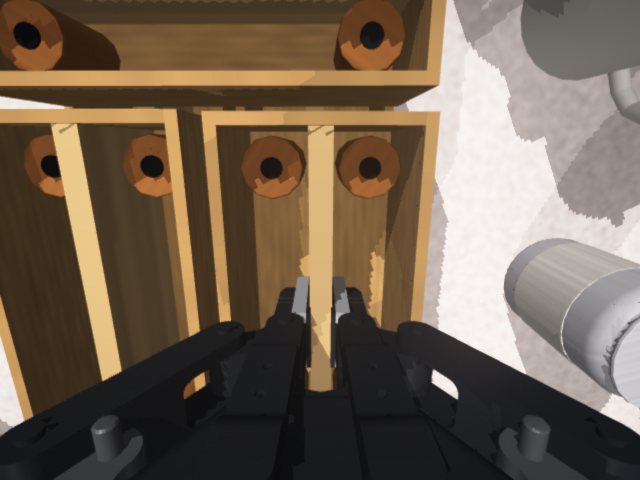

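The tray is seated (force +4.4 N), aligned beside its neighbours with even gaps. Release and lift.

Emit:
move_arm(travel=[[0,0,0],[0,0,0],[0,0,0],[0,0,0],[0,0,-1],[0,0,-3],[0,0,-6],[0,0,-9],[0,0,-12],[0,0,-15]], twist=[0,0,0,0,0,0,0,0,0,0], fingers=189)

```text
clock: 21.55
eef_pos: [0.5233, -0.3166, 0.2492]
ee_rot: [3.142, -0.001, -0.513]
wrist_force: [-0.5, -0.8, -0.6]
opening: 0.0224
```

Emit:
move_arm(travel=[[0,-2,-1],[0,-4,-2],[0,-6,-3],[0,-8,-4],[0,-8,-4],[0,-8,-4],[0,-8,-4],[0,-8,-4]], twist=[0,0,0,0,0,0,0,0])

```text
clock: 22.22
eef_pos: [0.562, -0.2478, 0.2863]
ee_rot: [3.141, 0.001, -0.514]
wrist_force: [0.1, 0.2, -0.0]
opening: 0.0222
```

```bash
python3 - <<'E'
from m import *
p,y=state()
for n in ['wrist','scene','side']:
    d=snap(n,n+'15');print(n);comps(d,.126,.142,100);comps(d,.071,.084,100,c=(.509,-.26),r=.17)
    P=cloud(d);img=cv2.cvtColor(d['image'],cv2.COLOR_RGB2HSV)
    m=(d['depth']>0)&(img[...,0]<28)&(img[...,1]>50)
    q=P[m];q=q[abs(q[:,2]-.133)<.006];a=(q[:,:2]*1000-C)@X;b=(q[:,:2]*1000-C)@Y
    for nm,s in [('cross',(a<-38)&(a>-130)&(abs(b)<85)),('left',(a>-38)&(a<130)&(b>1)&(b<85)),('right',(a>-38)&(a<130)&(b<1)&(b>-85))]:
        print(nm,s.sum(),'x',np.percentile(a[s],[.5,99.5]).round(1),'y',np.percentile(b[s],[.5,99.5]).round(1),*rect(q[s]),'z',q[s][:,2].mean().round(4))
E
```

```text
t 22.22 tcp [ 562.  -247.8  286.3] rpy [ 1.7998e+02  6.0000e-02 -2.9450e+01] q [-0.54  0.48  1.16 -0.    1.5  -0.03] open 22.2 F [ 0.1  0.2 -0. ]
wrist
4517 [ 547.4 -194.2] [150.4  72.2] -29.41 z 0.133
2464 [ 466.4 -258. ] [106.6  72.6] 60.52 z 0.1324
2634 [ 524.6 -316.9] [151.1  72. ] 60.61 z 0.1326
2978 [ 556.  -178.5] [142.2  28.1] -29.25 z 0.0822
2101 [ 534.2 -210.4] [107.2  23.1] -29.5 z 0.0822
1706 [ 505.  -313.7] [128.3  27.2] 60.4 z 0.0823
1598 [ 537.3 -332.1] [128.5  27.3] 60.72 z 0.0823
945 [ 429.3 -272.9] [97.2 15. ] 60.69 z 0.0822
861 [ 468.6 -281.9] [77.8 20.1] 60.21 z 0.0822
cross 4414 x [-112.6  -40.7] y [-73.7  75.9] [ 547.4 -194.2] [150.4  72.2] -29.41 z 0.1331
left 2543 x [-33.8 116.5] y [ 5.5 77. ] [ 524.6 -316.9] [151.1  72. ] 60.61 z 0.1328
right 2386 x [-34.6  68.2] y [-74.4  -2.3] [ 466.4 -258. ] [106.5  72.6] 60.69 z 0.1326
scene
3027 [ 510.6 -260.6] [232.2 156.7] 61.26 z 0.1313
391 [ 573.  -258.7] [269.3 124.1] -86.98 z 0.0782
cross 952 x [-116.1  -41.4] y [-74.4  77.2] [ 548.3 -192.7] [154.3  77.7] -27.72 z 0.1317
left 1002 x [-36.9 114.3] y [ 4.  78.7] [ 526.6 -314.4] [153.6  77.9] 61.9 z 0.1316
right 868 x [-37.5 114.3] y [-75.6  -0.7] [ 456.3 -275.2] [152.7  77.6] 60.39 z 0.1316
side
1267 [ 511.4 -261.8] [237.7 156.4] 60.25 z 0.1318
300 [ 507.7 -259.3] [232.6 151.1] 60.56 z 0.0776
cross 526 x [-118.3  -38.6] y [-74.5  76.6] [ 548.5 -192.6] [151.8  80.9] -29.58 z 0.132
left 332 x [-36.8 116.9] y [ 4.3 79.9] [ 525.9 -317. ] [156.3  76.6] 60.22 z 0.1322
right 333 x [-37.7 115.6] y [-75.2  -0.7] [ 456.4 -276.5] [154.8  75.2] 60.27 z 0.1324
```

View pics/scene15.png

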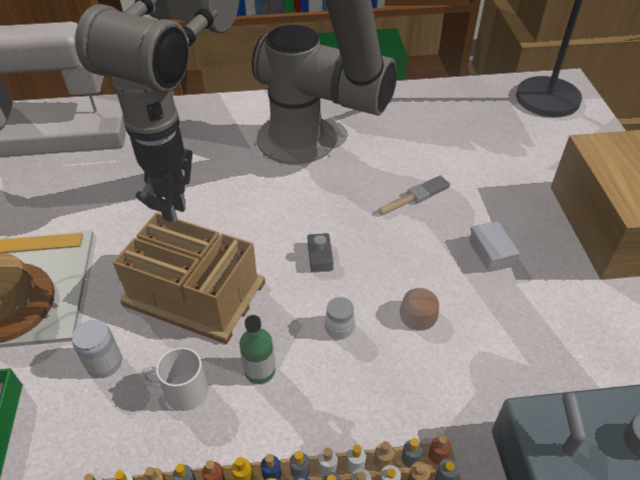

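View pics/side15.png

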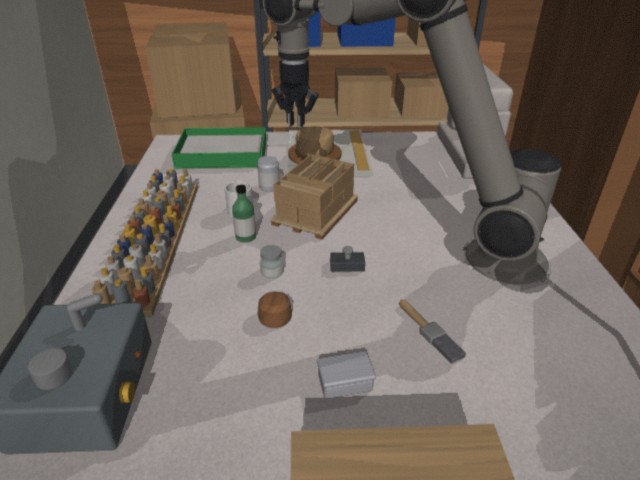

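View pics/wrist15.png

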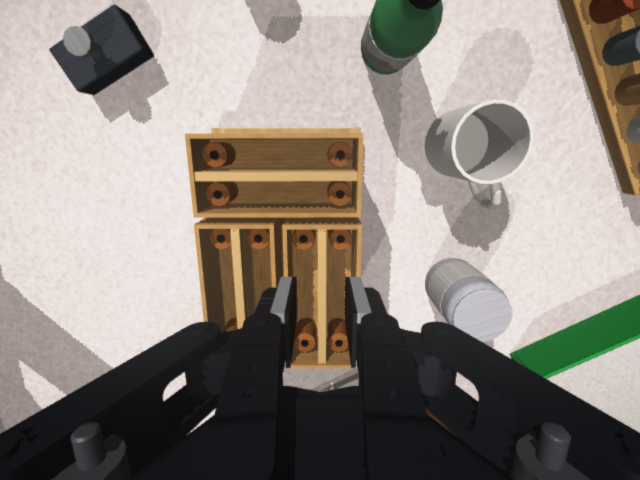

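All views show a flat, level second layer (rims about 133 mm, within 2–3 mm of place) and the bystanders where they were. I hand in.

```bash
python3 - <<'E'
from rig import *
print(job_done(), sense()['clock'])
E
```

```text
the job is handed in; nothing more can be done
the job is handed in; nothing more can be done
```

I laid the three loose trays as the second layer and handed the job in at about 22 s of the 64 s allowed. tray_2 lies crosswise at the −x end. tray_1 (−y side) and tray_3 (+y side) lie lengthwise over the bottom crosswise tray. Each was lifted by its partition and let go only after the wrist force showed it had seated.

Last checks, in pallet axes:

| Tray | Measured centre, mm (x, y) | Its place, mm (x, y) |
|---|---|---|
| Crosswise | about (−77, 1) | (−78, 0) |
| +y lengthwise | about (41, 41) | (39, 39) |
| −y lengthwise | about (40–41, −38) | (39, −39) |

- **Height, angle and gaps:** in the wrist view the rims are level at about 133 mm (134 mm nominal). The trays are parallel to the pallet within about 0.5°, and the gaps are about 7–8 mm, slightly wider than the nominal 6 mm.
- **Camera disagreement:** the scene and side views agree with the wrist view on the centres to within 2–3 mm. Their outlines read a few millimetres large, and their fitted angles scatter by about 1.5°.
- **Bottom layer and bystanders:** neither looked moved in the last pictures. The bystanders were compared by eye only. The bottom layer was last measured unobstructed after the first tray went on, because the new layer now hides most of it.

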